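# Line the counter bottles up by height

## Task

Line the four white, black-capped bottles up by height on the grey display board on the reception counter: one upright in the middle of each cork coaster, the shortest on the coaster next to the flower vase and each one taller than the last towards the service bell. Do not tip any bottle over on the way.

Things in the scene. Friction and masses are not known exactly. Their poses are not given: they have to be found in the camera images.
- bottle_mini_mid (a point): the shortest of the four loose toiletry bottles (a round, plain white plastic cylinder with a paper band, short shoulder and a black cap, standing upright): 60 mm tall in all, body 36 mm in diameter, straight sides from the foot up to 36 mm, then the shoulder and an 18 mm tall, 24 mm wide cap. The point is on its axis at half its height, 30 mm above its foot; z is up along the axis. Weighs 35 to 70 g.
- bottle_small_mid (a point): the second shortest of the four loose toiletry bottles (a round, plain white plastic cylinder with a paper band, short shoulder and a black cap, standing upright): 83 mm tall in all, body 40 mm in diameter, straight sides from the foot up to 59 mm, then the shoulder and an 18 mm tall, 24 mm wide cap. The point is on its axis at half its height, 41.5 mm above its foot; z is up along the axis. Weighs 60 to 130 g.
- bottle_medium_mid (a point): the second tallest of the four loose toiletry bottles (a round, plain white plastic cylinder with a paper band, short shoulder and a black cap, standing upright): 108 mm tall in all, body 44 mm in diameter, straight sides from the foot up to 84 mm, then the shoulder and an 18 mm tall, 24 mm wide cap. The point is on its axis at half its height, 54 mm above its foot; z is up along the axis. Weighs 95 to 200 g.
- bottle_large_mid (a point): the tallest of the four loose toiletry bottles (a round, plain white plastic cylinder with a paper band, short shoulder and a black cap, standing upright): 134 mm tall in all, body 48 mm in diameter, straight sides from the foot up to 110 mm, then the shoulder and an 18 mm tall, 24 mm wide cap. The point is on its axis at half its height, 67 mm above its foot; z is up along the axis. Weighs 140 to 280 g.
- coaster_a_top (a point): round cork coaster, 68 mm in diameter, 3 mm thick, fixed on the grey painted display board (120 x 560 mm, 12 mm thick). The point is the centre of its top face, 15 mm above the counter. The four coasters a, b, c, d follow one another in this order along the board, 90 mm from centre to centre; this one is the end one, next to b. Which end has the vase changes from start to start.
- coaster_b_top (a point): round cork coaster, 68 mm in diameter, 3 mm thick, fixed on the grey painted display board (120 x 560 mm, 12 mm thick). The point is the centre of its top face, 15 mm above the counter. The four coasters a, b, c, d follow one another in this order along the board, 90 mm from centre to centre; this one is between a and c. Which end has the vase changes from start to start.
- coaster_c_top (a point): round cork coaster, 68 mm in diameter, 3 mm thick, fixed on the grey painted display board (120 x 560 mm, 12 mm thick). The point is the centre of its top face, 15 mm above the counter. The four coasters a, b, c, d follow one another in this order along the board, 90 mm from centre to centre; this one is between b and d. Which end has the vase changes from start to start.
- coaster_d_top (a point): round cork coaster, 68 mm in diameter, 3 mm thick, fixed on the grey painted display board (120 x 560 mm, 12 mm thick). The point is the centre of its top face, 15 mm above the counter. The four coasters a, b, c, d follow one another in this order along the board, 90 mm from centre to centre; this one is the other end one, next to c. Which end has the vase changes from start to start.
- vase: small blue ceramic bud vase with white and orange flowers, 52 mm wide, 94 mm tall with its flowers, fixed at one end of the display board (at either end, drawn anew at each start), 100 mm from the centre of the end coaster beside it. Its origin is the centre of its underside, on top of the board.
- bell: round chrome service bell on a black foot, 66 mm wide, 45 mm tall, fixed at the other end of the display board from the vase, 100 mm from the centre of the end coaster beside it. Its origin is the centre of its underside, on top of the board.
Mind the look-alikes: they are no part of the job. Leave any red or turquoise look-alike of the part that bears bottle_large_mid alone.

How it is judged:
By the outcome, as a careful person would: the job done as asked, in the order asked, and still so for the second after the job is handed in, with the robot touching nothing.
It also fails if it takes over 120 s, if anything falls off the work surface, if the arm or the gripper's body presses on something with over 40 N, if the wrist force passes 120 N, or if a joint passes its speed limit or range.

## Robot

A 6-joint arm with a two-finger parallel gripper is mounted at the origin on the work surface. World frame = base frame: x ahead of the robot, y to its left, z up, the work surface at z = 0. Lengths are in m, angles in rad, forces in N, time in s.
With the tool pointing down it reaches from about 0.4 to 0.825 m from the base axis. Payload 7 kg.
Tool frame: the origin (TCP) lies at the centre of the arm's flange, where the gripper is bolted on; the fingertips stand 178 mm ahead of it and the grasp point (between the pads) lies arm.tcp_to_grasp ahead of it (arm.tcp_to_grasp is the distance from the TCP to the grasp point, in m); z points along the fingers, y is the direction in which the jaws open and shut (so a half turn about z gives the same grasp; the last joint's range is limited). The gripper opens to 88 mm and grips with 3 to 60 N. Pads are 19 mm wide; open, the fingers measure 130 mm over their backs; the gripper's body (78 mm by 193 mm) begins 47 mm behind the grasp point.
Start: joints at [-0.848, 0.359, 0.012, 0, -1.224, -0.288], TCP at [0.284, -0.612, 0.405] pointing down, gripper open.
Joint ranges: [-3.07, 3.07], [-1.43, 2.12], [-1.02, 1.25], [-3.03, 1.67], [-3.05, -0], [-3.03, 3.03]. Speed limits (rad/s): [2.39, 2.39, 3.01, 3.14, 3.14, 3.14].

## Interface

Orientations are given as [roll, pitch, yaw] about the fixed x, y, z axes, in that order (R = Rz(yaw) Ry(pitch) Rx(roll)).
In Python, from station import arm gives the robot as it stands.
- The arm moves only by the tool move_arm, never from a script. Its argument "deltas" is a list of rows, each a list of 6 numbers: the shift along the world's x, y, z in mm, then the turn, a rotation vector about the world's x, y, z in degrees. In form: [[tx, ty, tz, ax, ay, az], ...]. A call has exactly 5 rows; each row shifts and turns the commanded pose from where the row before left it; what a row does not reach is not made up. A row lasts 1/12 s, in which the tool goes at most 41.7 mm and 7.16 degrees, less where a joint would pass 70% of its speed; a pose out of reach is approached as far as the arm can. A call with a gripper value outside its range is refused whole. "claw" is the closure in counts, from 0 (fully open) to 255 (shut), set as the call begins (left out, the last holds). The fingers move at their own pace and stop on an object; "squeeze" is the grip in N (left out, the last holds). Time passes only in rows, so rows that do not move let the fingers close, or fill a call up. It gives the time, the measured TCP pose, the force and the opening at its end, in the units of the state.
- arm.get_state(): the state, without advancing time (a new reading comes with each control period).
- arm.grab_frame(name): name is "scene" or "top" or "wrist"; returns the picture (480x640x3 uint8, red, green, blue); there is no depth.
- arm.calibration(name): a dict with "intrinsics" (3x3 intrinsics, pixels), "T" (4x4, takes a point from camera to world coordinates); the wrist camera has in their place "mount" (4x4, takes a point from camera to tool coordinates, whose origin is the TCP and whose axes are the flange's). Camera axes: x right, y up, looking along -z (the intrinsics and any distortion apply to the point x, -y, -z); pixel columns grow to the right and rows downward; lengths in m; the calibration is good to about 2 mm. The wrist camera is an equidistant fisheye: a pixel r from the principal point sees the ray r / f radians off the axis. A picture is of the moment at which its call begins: read the wrist's pose just before it. calibration takes no time and is no camera call.
- arm.job_done(): hands the job in, once; it reports no verdict.
Trained networks look in the newest picture that a camera, given by its name, has taken for a name from the list of things; names that differ only in an ending like _2 or _b are one class to them, and where a whole thing is asked for, a point or a joint stands for the part that bears it (a point fixed in the world has none). Each returns a list of dicts, best first, with "score" (0 to 1); they miss things now and then, are a little off and sometimes report something else, mostly with a low value. They report only what shows in the picture. A call takes as long as a camera call. They do not tell look-alikes from the thing itself.
- arm.spot_in(thing, camera): "xy" ([column, row] in pixels, amid what is visible of it).
- arm.masks_of(thing, camera): "pixels" (480x640 bool, what is visible of it) and "xy" ([column, row] in pixels, amid what is visible of it).
- arm.spot_point(thing, camera): "xy" ([column, row] in pixels: a listed point, or the origin of a listed thing).
The state is a dict: "t": time; "q": joint angles; "qd": joint speeds; "joint_efforts": joint torques, N m; "eef_pos": TCP position; "ee_rot": TCP orientation; "force": force on the tool from outside, world axes, zero at the start; "moment": the same for the moment, N m; "width": finger opening in m.
Only numpy, scipy, OpenCV 4.12 (cv2) and the standard library are available. Lean on these libraries where they do the work, as an engineer would, in place of code of your own. Each camera call takes 0.05 s, during which the arm holds its last target. There are 200 camera calls.

## Working session

There is one attempt and no reset: what is moved stays moved. The work goes in short steps, Python scripts to look and compute and a tool call to move; the robot and the scene stay as the last step left them, time stands still between calls to the robot, and variables do not carry over. Pictures are saved under pics/ and viewed, about 12 in all and at most 16, crops included, and the job is handed in when it is done.

Besides the shell and the picture viewer there is one more tool, called after "Call:" as name([rows], argument=value, ...), one row to a line, values as JSON. move_arm: Moves the arm, as the interface text tells. Its arguments: {"type":"object","properties":{"deltas":{"type":"array","items":{"type":"array","items":{"type":"number"}}},"claw":{"type":"number"},"squeeze":{"type":"number"}},"required":["deltas"]}

```bash
mkdir -p pics; ls
python3 - <<'E'
from station import arm
import cv2
s=arm.get_state(); print(s['t'],s['eef_pos'],s['ee_rot'],s['width'],arm.tcp_to_grasp)
for n in ['scene','top']:
    cv2.imwrite(f'pics/{n}0.png',arm.grab_frame(n)[:,:,::-1]); c=arm.calibration(n); print(n,c['intrinsics'],c['T'],c.keys())
    for th in ['bottle_mini_mid','bottle_small_mid','bottle_medium_mid','bottle_large_mid','coaster_a_top','coaster_b_top','coaster_c_top','coaster_d_top','vase','bell']:
        print(th,[(round(d['score'],2),[round(float(v)) for v in d['xy']]) for d in arm.spot_point(th,n)][:6])
E
```

```text
pics
0.0 [ 0.28423587 -0.6120082   0.40372852] [ 3.13992705e+00 -1.45161792e-04 -2.70691255e+00] 0.08756337035371597 0.1593
scene [[495.96990374   0.         317.27918794]
 [  0.         495.96990374 236.21095571]
 [  0.           0.           1.        ]] [[ 0.54328026 -0.46009527  0.70225273  1.24884841]
 [ 0.83931929  0.27798116 -0.46719333 -0.4888648 ]
 [ 0.01974042  0.84323118  0.53718851  0.63134336]
 [ 0.          0.          0.          1.        ]] dict_keys(['intrinsics', 'T'])
bottle_mini_mid [(0.96, [184, 283])]
bottle_small_mid [(0.85, [335, 216])]
bottle_medium_mid [(0.7, [403, 195])]
bottle_large_mid [(0.7, [256, 235]), (0.62, [162, 230]), (0.61, [203, 222]), (0.58, [240, 211])]
coaster_a_top [(0.6, [383, 271])]
coaster_b_top [(0.68, [351, 290])]
coaster_c_top [(0.66, [315, 305])]
coaster_d_top [(0.69, [269, 321]), (0.3, [383, 275])]
vase [(0.73, [217, 346])]
bell [(0.76, [416, 260])]
top [[551.26120963   0.         314.30553374]
 [  0.         551.26120963 235.40968593]
 [  0.           0.           1.        ]] [[-0.00131439  0.98346264 -0.18110633  0.35555189]
 [-0.99995841 -0.00292711 -0.00863785 -0.02035195]
 [-0.00902512  0.18108744  0.98342559  0.94108615]
 [ 0.          0.          0.          1.        ]] dict_keys(['intrinsics', 'T'])
bottle_mini_mid [(0.59, [473, 268])]
bottle_small_mid [(0.81, [240, 296])]
bottle_medium_mid [(0.76, [111, 289]), (0.61, [360, 171])]
bottle_large_mid [(0.8, [476, 356]), (0.69, [368, 276]), (0.66, [365, 351]), (0.63, [421, 349])]
coaster_a_top [(0.7, [259, 172])]
coaster_b_top [(0.58, [312, 173])]
coaster_c_top [(0.73, [362, 173])]
coaster_d_top [(0.93, [412, 169])]
vase [(0.81, [468, 171])]
bell [(0.62, [203, 180])]
```

View pics/scene0.png

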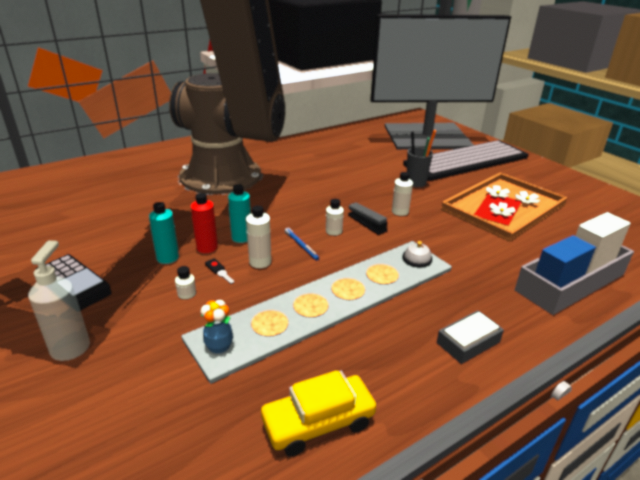

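View pics/top0.png

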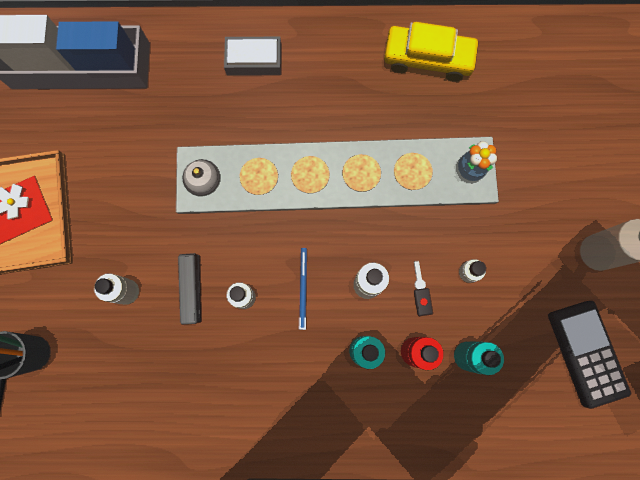

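```bash
cat > h.py <<'E'
from station import arm
import numpy as np
def ray(n,uv):
    c=arm.calibration(n);K=np.array(c['intrinsics']);T=np.array(c['T'])
    d=np.array([(uv[0]-K[0,2])/K[0,0],-(uv[1]-K[1,2])/K[1,1],-1]); return T[:3,3],T[:3,:3]@d
def at_z(n,uv,z):
    o,d=ray(n,uv); return o+d*(z-o[2])/d[2]
E
python3 - <<'E'
from h import *
np.set_printoptions(precision=4,suppress=True)
P={'mini':(.03,(184,283),(473,268)),'small':(.0415,(335,216),(240,296)),'med':(.054,(403,195),(111,289)),'L1':(.067,(256,235),(368,276)),'L2':(.067,(162,230),(476,356)),'L3':(.067,(203,222),(421,349)),'L4':(.067,(240,211),(365,351)),
'a':(.015,(383,271),(259,172)),'b':(.015,(351,290),(312,173)),'c':(.015,(315,305),(362,173)),'d':(.015,(269,321),(412,169)),'vase':(.012,(217,346),(468,171)),'bell':(.012,(416,260),(203,180))}
for k,(z,s,t) in P.items(): print(k,at_z('scene',s,z)[:2],at_z('top',t,z)[:2])
E
```

```text
mini [ 0.4708 -0.2806] [ 0.4676 -0.2754]
small [0.4247 0.1085] [0.4213 0.1087]
med [0.4438 0.3022] [0.432  0.3155]
L1 [ 0.44   -0.1066] [ 0.4507 -0.0979]
L2 [ 0.3188 -0.2687] [ 0.3262 -0.2624]
L3 [ 0.3323 -0.1816] [ 0.3369 -0.1779]
L4 [ 0.3295 -0.0911] [ 0.334  -0.0911]
a [0.6281 0.0913] [0.639  0.0842]
b [ 0.6442 -0.0034] [ 0.6368 -0.0083]
c [ 0.645  -0.0887] [ 0.6365 -0.0955]
d [ 0.6386 -0.184 ] [ 0.6434 -0.1828]
vase [ 0.6445 -0.2881] [ 0.6403 -0.2808]
bell [0.6313 0.1815] [0.6258 0.1824]
```

Scene: white bottles at mini (184,283), small (335,217), medium (402,195), large (258,240). The look-alikes for large are teal (164,235), red (204,225) and teal (239,215), which I leave alone. The vase (217,335) is by coaster d and the bell by a. So the order is mini on d, small on c, medium on b, large on a. I'll refine from coaster and cap colours, plus a crop to confirm.

Run:
```python
from h import *
import cv2
np.set_printoptions(precision=4,suppress=True)
im=cv2.imread('pics/top0.png');hsv=cv2.cvtColor(im,cv2.COLOR_BGR2HSV)
m=((hsv[:,:,0]>14)&(hsv[:,:,0]<32)&(hsv[:,:,1]>60)&(hsv[:,:,2]>130)).astype(np.uint8); m[:140]=0;m[205:]=0;m[:,:230]=0;m[:,440:]=0
n,l,st,c=cv2.connectedComponentsWithStats(m)
pts=[]
for i in range(1,n):
    if st[i,4]>300: 
        (u,v),r=cv2.minEnclosingCircle(np.argwhere(l==i)[:,::-1].astype(np.float32)); x,y,w,h=st[i,:4]; p=((x+x+w-1)/2,(y+y+h-1)/2); print(p,st[i],at_z('top',p,.015)); pts.append(at_z('top',p,.015)[:2])
pts=np.array(sorted(pts,key=lambda p:-p[1])); k=np.arange(4)-1.5; c=pts.mean(0); d=(k[:,None]*pts).sum(0); print('spacing',d/5); d/=np.linalg.norm(d)
for kk,nm in zip(k,'abcd'): print(nm,c+kk*.09*d)
g=im.max(2)
for nm,(u,v),h in [('mini',(477,268),.06),('small',(237,294),.083),('med',(104,287),.108),('large',(374,277),.134),('L2',(490,358),.134),('L3',(429,354),.134),('L4',(370,353),.134)]:
    w=g[v-12:v+13,u-12:u+13]; n,l,st,cc=cv2.connectedComponentsWithStats((w<70).astype(np.uint8)); j=l[12,12]; 
    q=cc[j]+[u-12,v-12]; print(nm,q,st[j,4],'cap->',at_z('top',q,h)[:2])
s=cv2.imread('pics/scene0.png'); cv2.imwrite('pics/crop.png',cv2.resize(s[160:310,140:430],None,fx=2.7,fy=2.7))
```

```text
(np.float64(413.0), np.float64(171.0)) [ 394  153   39   37 1124] [ 0.6397 -0.1844  0.015 ]
(np.float64(361.0), np.float64(172.5)) [ 342  154   39   38 1126] [ 0.6374 -0.0938  0.015 ]
(np.float64(310.0), np.float64(174.0)) [ 291  156   39   37 1119] [ 0.635  -0.0049  0.015 ]
(np.float64(258.0), np.float64(176.0)) [ 239  158   39   37 1114] [0.6318 0.0859 0.015 ]
spacing [ 0.0026 -0.09  ]
a [0.632  0.0857]
b [ 0.6347 -0.0043]
c [ 0.6373 -0.0943]
d [ 0.6399 -0.1842]
mini [476.8395 268.0844] 486 cap-> [ 0.4638 -0.2732]
small [236.9463 294.0607] 577 cap-> [0.4212 0.1076]
med [103.375  285.8942] 208 cap-> [0.4321 0.3069]
large [374.1261 277.0674] 579 cap-> [ 0.4418 -0.1009]
L2 [491.1215 358.8623] 247 cap-> [ 0.3245 -0.2651]
L3 [428.914  354.2447] 523 cap-> [ 0.331  -0.1769]
L4 [369.75   352.4727] 220 cap-> [ 0.3336 -0.0924]
```

View pics/crop.png

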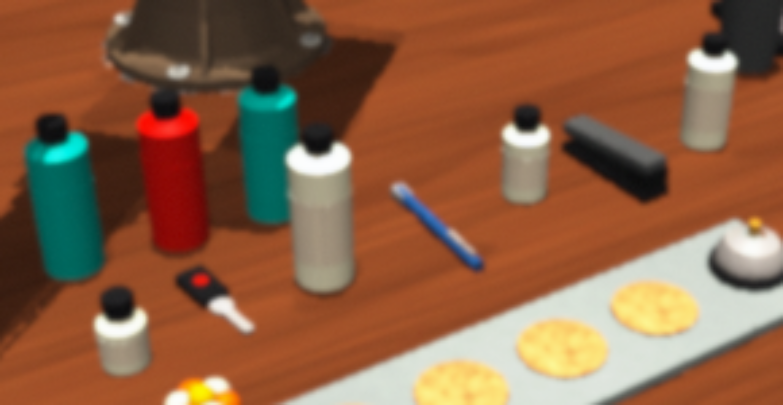

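The crop confirms the four plain white bottles, and the teal and red ones are excluded. I'll go above the mini bottle with the jaws turned along x.

Call:
move_arm([
  [18,33.5,0,0,0,6.5],
  [18,33.5,0,0,0,6.5],
  [18,33.5,0,0,0,6.5],
  [18,33.5,0,0,0,6.5],
  [18,33.5,0,0,0,6.5],
], claw=0, squeeze=15)

```text
t: 1.52
eef_pos: [0.3747, -0.4432, 0.4048]
ee_rot: [-3.141, -0.0, -2.134]
force: [1.5, 0.5, -0.5]
width: 0.0877
```

Call:
move_arm([
  [18,33.5,0,0,0,6.5],
  [18,33.5,0,0,0,6.5],
  [18,33.5,0,0,0,6.5],
  [18,33.5,0,0,0,6.5],
  [18,33.5,0,0,0,6.5],
])

```text
t: 1.93
eef_pos: [0.4648, -0.2754, 0.4051]
ee_rot: [-3.141, -0.0, -1.567]
force: [-0.0, 0.3, -0.2]
width: 0.0878
```

Call:
move_arm([
  [0,0,0,0,0,0],
  [0,0,0,0,0,0],
  [0,0,0,0,0,0],
  [0,0,0,0,0,0],
  [0,0,0,0,0,0],
])

```text
t: 2.35
eef_pos: [0.4638, -0.2781, 0.4046]
ee_rot: [3.141, -0.0, -1.574]
force: [-0.7, 0.4, 0.4]
width: 0.0876
```

```bash
cat >> h.py <<'E'
from scipy.spatial.transform import Rotation as Ro
def wrist_pix(p,s):
    "world point -> wrist pixel"
    c=arm.calibration('wrist');K=np.array(c['intrinsics']);M=np.array(c['mount'])
    T=np.eye(4);T[:3,:3]=Ro.from_euler('xyz',s['ee_rot']).as_matrix();T[:3,3]=s['eef_pos']
    q=np.linalg.inv(T@M)@np.r_[p,1]; d=np.array([q[0],-q[1],-q[2]]); r=np.hypot(d[0],d[1]); th=np.arctan2(r,d[2])
    return K[:2,2]+K[0,0]*th*d[:2]/max(r,1e-9)
def wrist_at_z(uv,z,s):
    c=arm.calibration('wrist');K=np.array(c['intrinsics']);M=np.array(c['mount'])
    T=np.eye(4);T[:3,:3]=Ro.from_euler('xyz',s['ee_rot']).as_matrix();T[:3,3]=s['eef_pos']
    e=np.array(uv)-K[:2,2]; r=np.hypot(*e); th=r/K[0,0]
    d=np.array([np.sin(th)*e[0]/r,-np.sin(th)*e[1]/r,-np.cos(th)]); W=T@M; d=W[:3,:3]@d; return W[:3,3]+d*(z-W[2,3])/d[2]
E
python3 - <<'E'
from h import *
import cv2
s=arm.get_state(); print(s['t'],s['eef_pos'],s['ee_rot'],s['q'])
w=arm.grab_frame('wrist'); t=arm.grab_frame('scene')
for th,z in [('bottle_mini_mid',.03),('bottle_large_mid',.067),('coaster_d_top',.015),('coaster_c_top',.015),('coaster_b_top',.015),('vase',.012)]:
    for d in arm.spot_point(th,'wrist')[:4]: print(th,d['score'],d['xy'],wrist_at_z(d['xy'],z,s))
cv2.imwrite('pics/w1.png',np.hstack([w,t])[:,:,::-1]); im=cv2.imread('pics/w1.png')
for p in [(.4655,-.2745,.06),(.442,-.101,.134)]: cv2.circle(im,tuple(int(v) for v in wrist_pix(p,s)),3,(0,0,255),-1)
cv2.imwrite('pics/w1.png',cv2.resize(im,(800,300),interpolation=cv2.INTER_AREA))
E
```

```text
2.35 [ 0.46378367 -0.27809686  0.40462372] [ 3.14145356e+00 -1.05025812e-05 -1.57446765e+00] [-1.77560455e-01  1.38089037e-01 -2.84457635e-01  3.77248466e-05
 -1.14838483e+00  1.73873661e-01]
bottle_mini_mid 0.71 [319.6, 208.6] [ 0.46683154 -0.27486364  0.03      ]
bottle_large_mid 0.77 [467.7, 226.9] [ 0.32871531 -0.26579669  0.067     ]
bottle_large_mid 0.74 [345.7, 381.8] [ 0.43992691 -0.09569528  0.067     ]
coaster_d_top 0.77 [167.9, 284.1] [ 0.6426343 -0.18531    0.015    ]
vase 0.92 [157.2, 198.5] [ 0.64430584 -0.28470866  0.012     ]
```

View pics/w1.png

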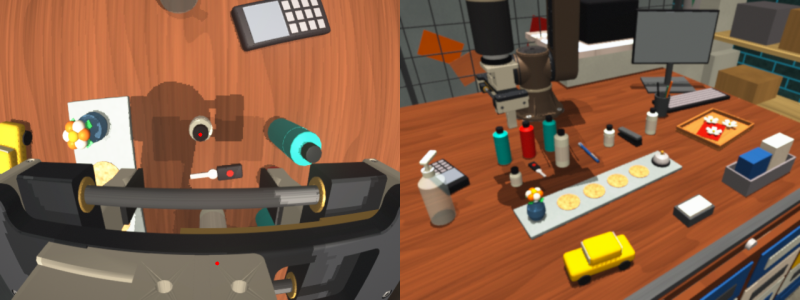

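The left panel shows the mini bottle with the projected dot on its cap, and the vase beyond coaster d. The gripper's wide side lies along the jaws (x), so it's narrow towards the vase. I'll descend and grasp.

Call:
move_arm([
  [0.5,0.6,-38,0,0,0],
  [0.5,0.6,-38,0,0,0],
  [0.5,0.6,-38,0,0,0],
  [0.5,0.6,-38,0,0,0],
  [0.5,0.6,-30,0,0,0],
])

```text
t: 3.17
eef_pos: [0.466, -0.274, 0.2203]
ee_rot: [3.14, 0.0, -1.573]
force: [-0.4, 0.8, -0.4]
width: 0.0876
```

Call:
move_arm([
  [0,0,-15,0,0,0],
  [0,0,-12,0,0,0],
  [0,0,-8,0,0,0],
  [0,0,0,0,0,0],
  [0,0,0,0,0,0],
])

```text
t: 3.58
eef_pos: [0.467, -0.2743, 0.1878]
ee_rot: [3.141, -0.0, -1.572]
force: [-0.2, -0.4, 0.4]
width: 0.0875
```

Call:
move_arm([
  [0,0,0,0,0,0],
  [0,0,0,0,0,0],
  [0,0,0,0,0,0],
  [0,0,0,0,0,0],
  [0,0,0,0,0,0],
], claw=255, squeeze=12)

```text
t: 4.0
eef_pos: [0.4669, -0.2742, 0.1882]
ee_rot: [-3.141, -0.0, -1.572]
force: [0.5, 0.1, 0.6]
width: 0.0597
```

Call:
move_arm([
  [0,0,0,0,0,0],
  [0,0,0,0,0,0],
  [0,0,0,0,0,0],
  [0,0,0,0,0,0],
  [0,0,0,0,0,0],
])

```text
t: 4.42
eef_pos: [0.4668, -0.2742, 0.1877]
ee_rot: [3.141, 0.0, -1.572]
force: [-0.4, -0.4, 1.2]
width: 0.0361
```

Call:
move_arm([
  [0,0,10,0,0,0],
  [0,0,25,0,0,0],
  [0,0,35,0,0,0],
  [0,0,35,0,0,0],
  [0,0,17,0,0,0],
])

```text
t: 4.83
eef_pos: [0.4676, -0.2745, 0.3146]
ee_rot: [-3.137, -0.002, -1.572]
force: [1.1, -0.3, -1.1]
width: 0.0358
```

Call:
move_arm([
  [20,10,0,0,0,0],
  [35,18,0,0,0,0],
  [35,18,0,0,0,0],
  [35,18,0,0,0,0],
  [25,13,0,0,0,0],
])

```text
t: 5.25
eef_pos: [0.6191, -0.1958, 0.3106]
ee_rot: [-3.14, -0.0, -1.572]
force: [-0.3, -1.1, -0.5]
width: 0.0358
```

Call:
move_arm([
  [14,7,0,0,0,0],
  [9.5,6,0,0,0,0],
  [0,0,0,0,0,0],
  [0,0,0,0,0,0],
  [0,0,0,0,0,0],
])

```text
t: 5.67
eef_pos: [0.6394, -0.1846, 0.3098]
ee_rot: [3.141, 0.0, -1.573]
force: [-0.1, -0.2, -1.1]
width: 0.0356
```

Run:
```python
from h import *
import cv2
s=arm.get_state(); print(s['t'],s['eef_pos'],s['ee_rot'],s['width'],s['force'])
w=arm.grab_frame('wrist')
for th,z in [('coaster_d_top',.015),('coaster_c_top',.015),('vase',.012)]:
    for d in arm.spot_point(th,'wrist')[:4]: print(th,d['score'],d['xy'],wrist_at_z(d['xy'],z,s))
im=w[:,:,::-1].copy()
for p in [(.6400,-.1842,.015),(.6373,-.0943,.015)]: cv2.circle(im,tuple(int(v) for v in wrist_pix(p,s)),3,(0,0,255),-1)
cv2.imwrite('pics/w2.png',im)
```

```text
5.6667 [ 0.63944317 -0.18456377  0.30983808] [ 3.14108001e+00  1.22305718e-04 -1.57280477e+00] 0.035644284210068024 [-0.08492341 -0.17454514 -1.10060836]
coaster_d_top 0.7 [320.5, 225.2] [ 0.64095529 -0.18498713  0.015     ]
vase 0.71 [316.2, 93.9] [ 0.64384075 -0.28414236  0.012     ]
```

View pics/w2.png

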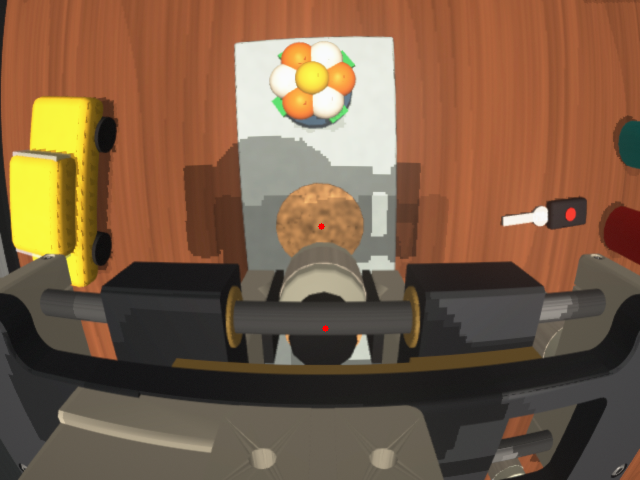

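The red dot (321,227) sits at the centre of coaster d, and the bottle is held upright between the pads. I'll lower it.

Call:
move_arm([
  [0,0,-30,0,0,0],
  [0,0,-30,0,0,0],
  [0,0,-25,0,0,0],
  [0,0,-12,0,0,0],
  [0,0,-4,0,0,0],
])

```text
t: 6.28
eef_pos: [0.6392, -0.1844, 0.2063]
ee_rot: [3.138, 0.0, -1.573]
force: [0.2, -1.1, -0.8]
width: 0.0354
```

Call:
move_arm([
  [0,0,-2,0,0,0],
  [0,0,-2,0,0,0],
  [0,0,-1.5,0,0,0],
  [0,0,0,0,0,0],
  [0,0,0,0,0,0],
])

```text
t: 6.7
eef_pos: [0.6406, -0.1842, 0.2042]
ee_rot: [-3.14, -0.0, -1.572]
force: [0.1, 0.4, 1.0]
width: 0.0354
```

Call:
move_arm([
  [0,0,-0.5,0,0,0],
  [0,0,0,0,0,0],
  [0,0,0,0,0,0],
  [0,0,0,0,0,0],
  [0,0,0,0,0,0],
], claw=0)

```text
t: 7.12
eef_pos: [0.6403, -0.1842, 0.2028]
ee_rot: [-3.141, -0.0, -1.572]
force: [-0.2, -0.1, -0.5]
width: 0.0632
```

Call:
move_arm([
  [0,0,0,0,0,0],
  [0,0,0,0,0,0],
  [0,0,0,0,0,0],
  [0,0,5,0,0,0],
  [0,0,10,0,0,0],
])

```text
t: 7.53
eef_pos: [0.6398, -0.1841, 0.2169]
ee_rot: [3.139, 0.0, -1.573]
force: [-0.1, 0.3, 0.4]
width: 0.0871
```

Call:
move_arm([
  [0,0,25,0,0,0],
  [0,0,30,0,0,0],
  [0,0,30,0,0,0],
  [0,0,30,0,0,0],
  [0,0,30,0,0,0],
])

```text
t: 7.95
eef_pos: [0.64, -0.1842, 0.3655]
ee_rot: [-3.141, -0.0, -1.572]
force: [1.6, 0.0, 0.3]
width: 0.0878
```

Call:
move_arm([
  [-14,19,0,0,0,0],
  [-22,30,0,0,0,0],
  [-22,30,0,0,0,0],
  [-22,30,0,0,0,0],
  [-22,30,0,0,0,0],
])

```text
t: 8.37
eef_pos: [0.537, -0.0443, 0.3637]
ee_rot: [-3.14, 0.0, -1.573]
force: [0.2, 1.6, 0.9]
width: 0.0877
```

Call:
move_arm([
  [-22,30,0,0,0,0],
  [-22,30,0,0,0,0],
  [-22,30,0,0,0,0],
  [-22,30,0,0,0,0],
  [-20,25,0,0,0,0],
])

```text
t: 8.78
eef_pos: [0.4288, 0.101, 0.3638]
ee_rot: [-3.14, 0.001, -1.572]
force: [0.6, 1.5, -0.9]
width: 0.088
```

Call:
move_arm([
  [-9,9,0,0,0,0],
  [0,0,0,0,0,0],
  [0,0,0,0,0,0],
  [0,0,0,0,0,0],
  [0,0,0,0,0,0],
])

```text
t: 9.2
eef_pos: [0.4217, 0.1083, 0.363]
ee_rot: [-3.141, 0.0, -1.573]
force: [-0.4, -0.9, 0.1]
width: 0.0874
```

Run:
```python
from h import *
import cv2
s=arm.get_state(); print(s['t'],s['eef_pos'],s['ee_rot'],s['q'])
w=arm.grab_frame('wrist'); t=arm.grab_frame('top')
for th,z in [('bottle_small_mid',.0415),('coaster_a_top',.015),('bottle_large_mid',.067)]:
    for d in arm.spot_point(th,'wrist')[:4]: print(th,d['score'],d['xy'],wrist_at_z(d['xy'],z,s))
im=w[:,:,::-1].copy()
for p in [(.4213,.108,.083)]: cv2.circle(im,tuple(int(v) for v in wrist_pix(p,s)),3,(0,0,255),-1)
cv2.imwrite('pics/w3.png',cv2.resize(np.hstack([im,t[:,:,::-1]]),(800,300),interpolation=cv2.INTER_AREA))
```

```text
9.2 [0.42173681 0.108338   0.36296072] [-3.14124800e+00  1.24081199e-04 -1.57320626e+00] [ 7.07653335e-01 -1.22036464e-02 -5.50004835e-01  1.52073556e-04
 -1.03265290e+00 -7.10141213e-01]
bottle_small_mid 0.59 [320.5, 221.7] [0.42370566 0.11170959 0.0415    ]
coaster_a_top 0.84 [110.4, 191.0] [0.63471832 0.08492982 0.015     ]
```

View pics/w3.png

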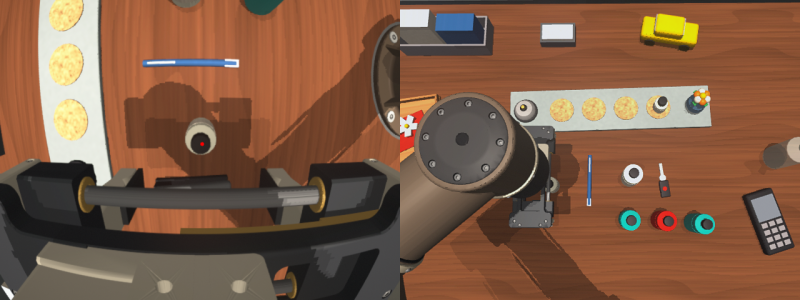

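The mini bottle stands on coaster d, and the dot lies on the small bottle's cap. I'll grasp the small one.

Call:
move_arm([
  [0.5,0.7,-36,0,0,0],
  [0,0,-38,0,0,0],
  [0,0,-38,0,0,0],
  [0,0,-25,0,0,0],
  [0,0,-12,0,0,0],
])

```text
t: 9.87
eef_pos: [0.4208, 0.1084, 0.2104]
ee_rot: [3.137, -0.003, -1.573]
force: [-0.1, -0.1, 0.6]
width: 0.0877
```

Call:
move_arm([
  [0,0,-8,0,0,0],
  [0,0,0,0,0,0],
  [0,0,0,0,0,0],
  [0,0,0,0,0,0],
  [0,0,0,0,0,0],
], claw=255, squeeze=15)

```text
t: 10.28
eef_pos: [0.4222, 0.1098, 0.2067]
ee_rot: [-3.14, 0.001, -1.572]
force: [0.4, -0.3, -0.5]
width: 0.06
```

Call:
move_arm([
  [0,0,0,0,0,0],
  [0,0,0,0,0,0],
  [0,0,0,0,0,0],
  [0,0,0,0,0,0],
  [0,0,0,0,0,0],
])

```text
t: 10.7
eef_pos: [0.422, 0.1097, 0.2062]
ee_rot: [-3.141, 0.001, -1.572]
force: [-1.4, 0.5, 6.5]
width: 0.0397
```

Call:
move_arm([
  [0,0,10,0,0,0],
  [0,0,25,0,0,0],
  [0,0,30,0,0,0],
  [0,0,30,0,0,0],
  [0,0,15,0,0,0],
])

```text
t: 11.12
eef_pos: [0.4222, 0.1097, 0.3188]
ee_rot: [-3.139, 0.002, -1.572]
force: [1.1, 0.7, -0.9]
width: 0.0392
```

Call:
move_arm([
  [14,-13,0,0,0,0],
  [25,-24,0,0,0,0],
  [25,-24,0,0,0,0],
  [25,-24,0,0,0,0],
  [25,-24,0,0,0,0],
])

```text
t: 11.53
eef_pos: [0.5366, -0.0008, 0.3155]
ee_rot: [3.141, 0.0, -1.572]
force: [1.3, 1.8, -0.3]
width: 0.039
```

Call:
move_arm([
  [25,-24,0,0,0,0],
  [25,-24,0,0,0,0],
  [25,-24,0,0,0,0],
  [17,-15,0,0,0,0],
  [10,-8,0,0,0,0],
])

```text
t: 11.95
eef_pos: [0.6392, -0.0967, 0.3145]
ee_rot: [3.14, -0.0, -1.574]
force: [1.1, -0.3, -0.5]
width: 0.0394
```

Call:
move_arm([
  [0,0,0,0,0,0],
  [0,0,0,0,0,0],
  [0,0,0,0,0,0],
  [0,0,0,0,0,0],
  [0,0,0,0,0,0],
])

```text
t: 12.37
eef_pos: [0.6373, -0.0938, 0.316]
ee_rot: [-3.141, 0.0, -1.571]
force: [0.5, -0.7, -0.8]
width: 0.0394
```

Run:
```python
from h import *
import cv2
s=arm.get_state(); print(s['t'],s['eef_pos'],s['ee_rot'],s['width'],s['force'])
w=arm.grab_frame('wrist')
for th,z in [('coaster_c_top',.015),('bottle_mini_mid',.045),('vase',.012),('bottle_small_mid',s['eef_pos'][2]-.159-.0055)]:
    for d in arm.spot_point(th,'wrist')[:4]: print(th,d['score'],d['xy'],wrist_at_z(d['xy'],z,s))
im=w[:,:,::-1].copy()
for p in [(.638,-.0945,.015)]: cv2.circle(im,tuple(int(v) for v in wrist_pix(p,s)),3,(0,0,255),-1)
cv2.imwrite('pics/w4.png',im)
```

```text
12.3667 [ 0.63729031 -0.09375448  0.31601368] [-3.14134157e+00  1.52829742e-04 -1.57133638e+00] 0.039391101448419084 [ 0.54445688 -0.65726877 -0.84897075]
coaster_c_top 0.6 [322.4, 226.3] [ 0.63759076 -0.09169621  0.015     ]
bottle_mini_mid 0.7 [314.6, 98.6] [ 0.64263716 -0.18735186  0.045     ]
bottle_small_mid 0.56 [322.5, 297.7] [ 0.63726317 -0.09540982  0.15151368]
```

View pics/w4.png

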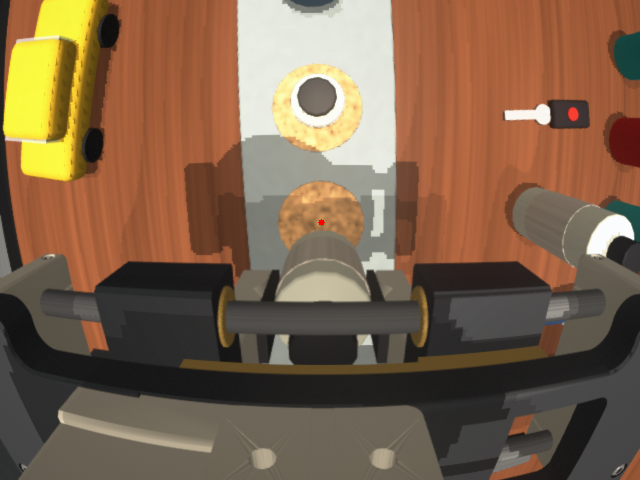

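Mini is centred on d (317,97), and coaster c is centred at the dot (321,222). I'll lower the small bottle.

Call:
move_arm([
  [0,0,-28,0,0,0],
  [0,0,-28,0,0,0],
  [0,0,-22,0,0,0],
  [0,0,-9,0,0,0],
  [0,0,-3,0,0,0],
])

```text
t: 13.03
eef_pos: [0.6372, -0.0945, 0.2237]
ee_rot: [3.138, -0.0, -1.572]
force: [1.1, 0.0, -1.0]
width: 0.0394
```

Call:
move_arm([
  [0,0,-2,0,0,0],
  [0,0,-2,0,0,0],
  [0,0,-1,0,0,0],
  [0,0,0,0,0,0],
  [0,0,0,0,0,0],
])

```text
t: 13.45
eef_pos: [0.6381, -0.0945, 0.2216]
ee_rot: [-3.14, 0.0, -1.572]
force: [-0.1, -0.6, -0.8]
width: 0.0393
```

Call:
move_arm([
  [0,0,-0.8,0,0,0],
  [0,0,0,0,0,0],
  [0,0,0,0,0,0],
  [0,0,0,0,0,0],
  [0,0,0,0,0,0],
])

```text
t: 13.87
eef_pos: [0.6381, -0.0945, 0.2212]
ee_rot: [-3.14, -0.0, -1.572]
force: [-1.4, 0.6, 5.5]
width: 0.0391
```

Call:
move_arm([
  [0,0,0,0,0,0],
  [0,0,0,0,0,0],
  [0,0,0,0,0,0],
  [0,0,0,0,0,0],
  [0,0,0,0,0,0],
], claw=0)

```text
t: 14.28
eef_pos: [0.6378, -0.0945, 0.2198]
ee_rot: [3.141, -0.0, -1.572]
force: [-0.1, -0.5, 0.7]
width: 0.0674
```

Call:
move_arm([
  [0,0,0,0,0,0],
  [0,0,0,0,0,0],
  [0,0,0,0,0,0],
  [0,0,5,0,0,0],
  [0,0,10,0,0,0],
])

```text
t: 14.7
eef_pos: [0.6373, -0.0945, 0.2341]
ee_rot: [3.139, -0.0, -1.573]
force: [0.2, -0.6, -0.1]
width: 0.0873
```

Call:
move_arm([
  [0,0,25,0,0,0],
  [0,0,30,0,0,0],
  [0,0,30,0,0,0],
  [0,0,30,0,0,0],
  [-5,10,25,0,0,0],
])

```text
t: 15.12
eef_pos: [0.6332, -0.0855, 0.3784]
ee_rot: [-3.139, -0.0, -1.573]
force: [1.3, 0.1, 0.2]
width: 0.0877
```

Call:
move_arm([
  [-12,24,0,0,0,0],
  [-17,34,0,0,0,0],
  [-17,34,0,0,0,0],
  [-17,34,0,0,0,0],
  [-17,34,0,0,0,0],
])

```text
t: 15.53
eef_pos: [0.5517, 0.0766, 0.3761]
ee_rot: [-3.14, 0.001, -1.573]
force: [-0.2, 0.3, -0.7]
width: 0.0872
```

Call:
move_arm([
  [-17,34,0,0,0,0],
  [-17,34,0,0,0,0],
  [-17,34,0,0,0,0],
  [-17,34,0,0,0,0],
  [-17,34,0,0,0,0],
])

```text
t: 15.95
eef_pos: [0.4665, 0.2468, 0.3763]
ee_rot: [-3.14, 0.001, -1.572]
force: [0.7, 0.0, -0.0]
width: 0.0877
```

Call:
move_arm([
  [-17,30,0,0,0,0],
  [-10,22,0,0,0,0],
  [-8,10,0,0,0,0],
  [0,0,0,0,0,0],
  [0,0,0,0,0,0],
])

```text
t: 16.37
eef_pos: [0.4325, 0.3076, 0.3755]
ee_rot: [-3.141, 0.0, -1.571]
force: [0.2, 0.5, -0.1]
width: 0.0877
```

Run:
```python
from h import *
import cv2
s=arm.get_state(); print(s['t'],s['eef_pos'],s['ee_rot'],s['q'])
w=arm.grab_frame('wrist'); t=arm.grab_frame('top')
for th,z in [('bottle_medium_mid',.054),('coaster_a_top',.015)]:
    for d in arm.spot_point(th,'wrist')[:4]: print(th,d['score'],d['xy'],wrist_at_z(d['xy'],z,s))
im=w[:,:,::-1].copy()
for p in [(.4325,.308,.108)]: cv2.circle(im,tuple(int(v) for v in wrist_pix(p,s)),3,(0,0,255),-1)
cv2.imwrite('pics/w5.png',cv2.resize(np.hstack([im,t[:,:,::-1]]),(800,300),interpolation=cv2.INTER_AREA))
```

```text
16.3667 [0.43246594 0.30761014 0.37549519] [-3.14122893e+00  4.01883040e-04 -1.57085950e+00] [ 9.88071986e-01  1.43437420e-01 -3.48077370e-01  9.36897518e-05
 -1.07874583e+00 -9.88179477e-01]
```

View pics/w5.png

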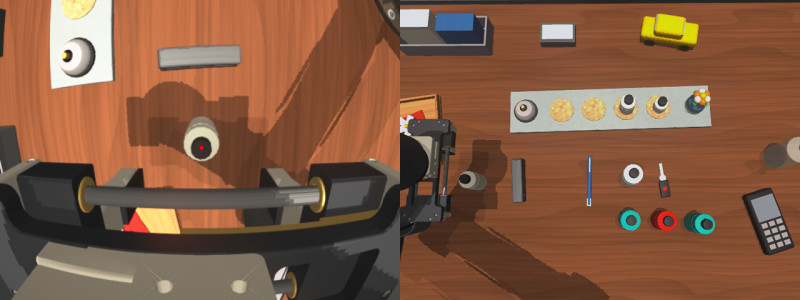

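Both placed bottles stand on c and d, and the dot lies on the medium cap. I'll grasp the medium bottle.

Call:
move_arm([
  [0,0,-35,0,0,0],
  [0,0,-38,0,0,0],
  [0,0,-36,0,0,0],
  [0,0,-22,0,0,0],
  [0,0,-10,0,0,0],
])

```text
t: 16.98
eef_pos: [0.4325, 0.3056, 0.2306]
ee_rot: [3.138, -0.004, -1.574]
force: [-0.8, 0.1, 0.2]
width: 0.0877
```

Call:
move_arm([
  [0,0,-4,0,0,0],
  [0,0,0,0,0,0],
  [0,0,0,0,0,0],
  [0,0,0,0,0,0],
  [0,0,0,0,0,0],
], claw=255, squeeze=18)

```text
t: 17.4
eef_pos: [0.4332, 0.3079, 0.2313]
ee_rot: [-3.14, 0.002, -1.572]
force: [-0.2, 0.9, 0.6]
width: 0.0598
```

Call:
move_arm([
  [0,0,0,0,0,0],
  [0,0,0,0,0,0],
  [0,0,0,0,0,0],
  [0,0,0,0,0,0],
  [0,0,0,0,0,0],
])

```text
t: 17.82
eef_pos: [0.4329, 0.3078, 0.2304]
ee_rot: [-3.141, 0.001, -1.572]
force: [-0.7, -0.8, 6.7]
width: 0.0433
```

Call:
move_arm([
  [0,0,10,0,0,0],
  [0,0,25,0,0,0],
  [0,0,30,0,0,0],
  [0,0,30,0,0,0],
  [0,0,15,0,0,0],
])

```text
t: 18.23
eef_pos: [0.4331, 0.3078, 0.3438]
ee_rot: [-3.139, 0.003, -1.572]
force: [1.2, 0.9, -1.3]
width: 0.0432
```

Call:
move_arm([
  [11,-17,0,0,0,0],
  [20,-31,0,0,0,0],
  [20,-31,0,0,0,0],
  [20,-31,0,0,0,0],
  [20,-31,0,0,0,0],
])

```text
t: 18.65
eef_pos: [0.524, 0.165, 0.3403]
ee_rot: [3.141, 0.0, -1.572]
force: [1.1, 0.1, -2.1]
width: 0.0437
```

Call:
move_arm([
  [20,-31,0,0,0,0],
  [20,-31,0,0,0,0],
  [20,-31,0,0,0,0],
  [20,-31,0,0,0,0],
  [17,-25,0,0,0,0],
])

```text
t: 19.07
eef_pos: [0.6214, 0.0152, 0.34]
ee_rot: [3.141, -0.0, -1.573]
force: [0.0, 1.3, -1.5]
width: 0.0435
```

Call:
move_arm([
  [9,-15,0,0,0,0],
  [5,-7,0,0,0,0],
  [0,0,0,0,0,0],
  [0,0,0,0,0,0],
  [0,0,0,0,0,0],
])

```text
t: 19.48
eef_pos: [0.6343, -0.0038, 0.3399]
ee_rot: [3.141, 0.0, -1.572]
force: [-1.2, 0.5, -1.8]
width: 0.0435
```

Run:
```python
from h import *
import cv2
s=arm.get_state(); print(s['t'],s['eef_pos'],s['ee_rot'],s['width'],s['force'])
w=arm.grab_frame('wrist')
for th,z in [('coaster_b_top',.015),('bottle_mini_mid',.045),('bottle_small_mid',.0565)]:
    for d in arm.spot_point(th,'wrist')[:4]: print(th,d['score'],d['xy'],wrist_at_z(d['xy'],z,s))
im=w[:,:,::-1].copy()
for p in [(.6352,-.0045,.015)]: cv2.circle(im,tuple(int(v) for v in wrist_pix(p,s)),3,(0,0,255),-1)
cv2.imwrite('pics/w6.png',im)
```

```text
19.4833 [ 0.63426334 -0.00376908  0.33985805] [ 3.14105714e+00  1.60452470e-04 -1.57183751e+00] 0.043476502001444976 [-1.20251253  0.53248489 -1.81364282]
coaster_b_top 0.9 [319.7, 216.1] [ 0.63662995 -0.00440924  0.015     ]
bottle_small_mid 0.83 [316.9, 103.1] [ 0.63801979 -0.09525432  0.0565    ]
```

View pics/w6.png

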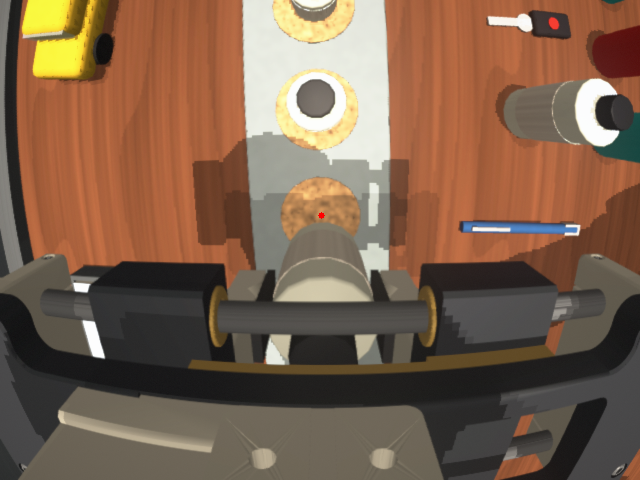

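Small is centred on c, and coaster b is under the dot (321,215). I'll lower the medium bottle.

Call:
move_arm([
  [0.5,0,-28,0,0,0],
  [0,0,-28,0,0,0],
  [0,0,-22,0,0,0],
  [0,0,-9,0,0,0],
  [0,0,-3,0,0,0],
])

```text
t: 20.1
eef_pos: [0.6347, -0.0042, 0.2481]
ee_rot: [3.138, -0.001, -1.572]
force: [0.2, -0.2, -0.9]
width: 0.0436
```

Call:
move_arm([
  [0,0,-2,0,0,0],
  [0,0,-1.5,0,0,0],
  [0,0,-1,0,0,0],
  [0,0,0,0,0,0],
  [0,0,0,0,0,0],
])

```text
t: 20.52
eef_pos: [0.6355, -0.0044, 0.2463]
ee_rot: [-3.14, 0.0, -1.572]
force: [0.2, -0.5, -1.2]
width: 0.0435
```

Call:
move_arm([
  [0,0,-0.5,0,0,0],
  [0,0,0,0,0,0],
  [0,0,0,0,0,0],
  [0,0,0,0,0,0],
  [0,0,0,0,0,0],
])

```text
t: 20.93
eef_pos: [0.6356, -0.0045, 0.2455]
ee_rot: [-3.141, 0.0, -1.572]
force: [-1.0, 1.2, 4.4]
width: 0.0437
```

Call:
move_arm([
  [0,0,0,0,0,0],
  [0,0,0,0,0,0],
  [0,0,0,0,0,0],
  [0,0,0,0,0,0],
  [0,0,0,0,0,0],
], claw=0)

```text
t: 21.35
eef_pos: [0.6352, -0.0045, 0.2446]
ee_rot: [3.141, -0.0, -1.572]
force: [0.0, -0.5, -0.2]
width: 0.0712
```

Call:
move_arm([
  [0,0,0,0,0,0],
  [0,0,0,0,0,0],
  [0,0,0,0,0,0],
  [0,0,5,0,0,0],
  [0,0,10,0,0,0],
])

```text
t: 21.77
eef_pos: [0.6349, -0.0046, 0.2592]
ee_rot: [3.139, -0.0, -1.573]
force: [0.4, -0.5, -0.4]
width: 0.0874
```

Call:
move_arm([
  [0,0,25,0,0,0],
  [0,0,30,0,0,0],
  [0,0,30,0,0,0],
  [0,0,30,0,0,0],
  [0,0,25,0,0,0],
])

```text
t: 22.18
eef_pos: [0.6352, -0.0046, 0.4037]
ee_rot: [-3.139, 0.0, -1.572]
force: [0.2, -0.1, 0.7]
width: 0.0875
```

Call:
move_arm([
  [-20,-10,0,0,0,0],
  [-32,-16,0,0,0,0],
  [-32,-16,0,0,0,0],
  [-32,-16,0,0,0,0],
  [-32,-16,0,0,0,0],
])

```text
t: 22.6
eef_pos: [0.4856, -0.0791, 0.4008]
ee_rot: [-3.14, 0.0, -1.572]
force: [-0.6, 0.1, 0.6]
width: 0.0878
```

Call:
move_arm([
  [-30,-15,0,0,0,0],
  [-15.5,-7.5,0,0,0,0],
  [0,0,0,0,0,0],
  [0,0,0,0,0,0],
  [0,0,0,0,0,0],
])

```text
t: 23.02
eef_pos: [0.4423, -0.1009, 0.4008]
ee_rot: [-3.14, 0.0, -1.572]
force: [-1.0, 0.4, -0.3]
width: 0.088
```

Run:
```python
from h import *
import cv2
s=arm.get_state(); print(s['t'],s['eef_pos'],s['ee_rot'],s['q'])
w=arm.grab_frame('wrist'); t=arm.grab_frame('scene')
for th,z in [('bottle_large_mid',.067),('coaster_d_top',.015)]:
    for d in arm.spot_point(th,'wrist')[:4]: print(th,d['score'],d['xy'],wrist_at_z(d['xy'],z,s))
im=w[:,:,::-1].copy()
for p in [(.442,-.101,.134)]: cv2.circle(im,tuple(int(v) for v in wrist_pix(p,s)),3,(0,0,255),-1)
cv2.imwrite('pics/w7.png',cv2.resize(np.hstack([im,t[:,:,::-1]]),(800,300),interpolation=cv2.INTER_AREA))
```

```text
23.0167 [ 0.44234275 -0.10088194  0.40077035] [-3.13972096e+00  1.43183477e-04 -1.57230941e+00] [ 2.12370302e-01 -1.27037790e-02 -4.58013481e-01  2.85421910e-04
 -1.12362721e+00 -2.14006695e-01]
bottle_large_mid 0.79 [448.4, 127.1] [ 0.33405324 -0.17922717  0.067     ]
bottle_large_mid 0.68 [443.7, 225.9] [ 0.333592  -0.0907833  0.067    ]
bottle_large_mid 0.64 [454.6, 31.2] [ 0.32776334 -0.26648813  0.067     ]
coaster_d_top 0.83 [133.3, 131.5] [ 0.64478986 -0.18199476  0.015     ]
```

View pics/w7.png

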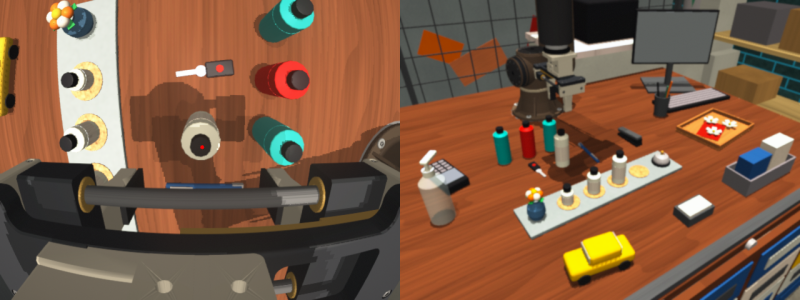

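Three bottles are placed upright. The dot is on the large white cap, and the teal bottle is about 20 mm clear of the finger. I'll grasp the large bottle.

Call:
move_arm([
  [0,0,-35,0,0,0],
  [0,0,-38,0,0,0],
  [0,0,-36,0,0,0],
  [0,0,-22,0,0,0],
  [0,0,-10,0,0,0],
])

```text
t: 23.63
eef_pos: [0.4409, -0.1009, 0.2553]
ee_rot: [3.136, -0.001, -1.572]
force: [-0.9, 0.1, -0.8]
width: 0.0877
```

Call:
move_arm([
  [0,0,-4,0,0,0],
  [0,0,0,0,0,0],
  [0,0,0,0,0,0],
  [0,0,0,0,0,0],
  [0,0,0,0,0,0],
], claw=255, squeeze=20)

```text
t: 24.05
eef_pos: [0.4423, -0.1009, 0.2558]
ee_rot: [-3.14, 0.0, -1.572]
force: [-0.5, 0.5, 0.3]
width: 0.0599
```

Call:
move_arm([
  [0,0,0,0,0,0],
  [0,0,0,0,0,0],
  [0,0,0,0,0,0],
  [0,0,0,0,0,0],
  [0,0,0,0,0,0],
])

```text
t: 24.47
eef_pos: [0.4423, -0.1009, 0.2555]
ee_rot: [-3.14, -0.0, -1.572]
force: [0.9, 0.6, 6.2]
width: 0.0475
```

Call:
move_arm([
  [0,0,10,0,0,0],
  [0,0,25,0,0,0],
  [0,0,35,0,0,0],
  [0,0,35,0,0,0],
  [0,0,35,0,0,0],
])

```text
t: 24.88
eef_pos: [0.4409, -0.1011, 0.3956]
ee_rot: [3.139, 0.0, -1.573]
force: [1.3, 0.6, -2.1]
width: 0.0473
```

Call:
move_arm([
  [8,8,20,0,0,0],
  [20,20,0,0,0,0],
  [25,25,0,0,0,0],
  [25,25,0,0,0,0],
  [25,25,0,0,0,0],
])

```text
t: 25.3
eef_pos: [0.545, 0.003, 0.4143]
ee_rot: [3.14, 0.0, -1.573]
force: [0.1, -1.4, -3.0]
width: 0.0475
```

Call:
move_arm([
  [25,25,0,0,0,0],
  [25,25,0,0,0,0],
  [20,20,0,0,0,0],
  [11,9,0,0,0,0],
  [6,4.5,0,0,0,0],
])

```text
t: 25.72
eef_pos: [0.6328, 0.0872, 0.4127]
ee_rot: [3.138, -0.001, -1.571]
force: [0.6, 0.2, -2.3]
width: 0.0472
```

Call:
move_arm([
  [0,0,0,0,0,0],
  [0,0,0,0,0,0],
  [0,0,0,0,0,0],
  [0,0,0,0,0,0],
  [0,0,0,0,0,0],
])

```text
t: 26.13
eef_pos: [0.6312, 0.0848, 0.4154]
ee_rot: [-3.141, 0.0, -1.573]
force: [-0.2, -0.0, -2.6]
width: 0.0474
```

Run:
```python
from h import *
import cv2
s=arm.get_state(); print(s['t'],s['eef_pos'],s['ee_rot'],s['width'],s['force'])
w=arm.grab_frame('wrist')
for th,z in [('coaster_a_top',.015),('bottle_medium_mid',.069),('bottle_small_mid',.0565)]:
    for d in arm.spot_point(th,'wrist')[:4]: print(th,d['score'],d['xy'],wrist_at_z(d['xy'],z,s))
im=w[:,:,::-1].copy()
for p in [(.6325,.0857,.015)]: cv2.circle(im,tuple(int(v) for v in wrist_pix(p,s)),3,(0,0,255),-1)
cv2.imwrite('pics/w8.png',im)
```

```text
26.1333 [0.63118282 0.08475921 0.41540322] [-3.14109446e+00  3.42718314e-04 -1.57299895e+00] 0.04739627676618966 [-0.24989366 -0.02056508 -2.60659756]
coaster_a_top 0.61 [321.0, 201.9] [0.63324836 0.08638622 0.015     ]
bottle_medium_mid 0.97 [312.5, 115.6] [ 6.40024635e-01 -5.76612694e-04  6.90000000e-02]
bottle_medium_mid 0.71 [320.9, 201.0] [0.6329777  0.07528051 0.069     ]
bottle_small_mid 0.84 [313.1, 12.4] [ 0.63967678 -0.09928809  0.0565    ]
```

View pics/w8.png

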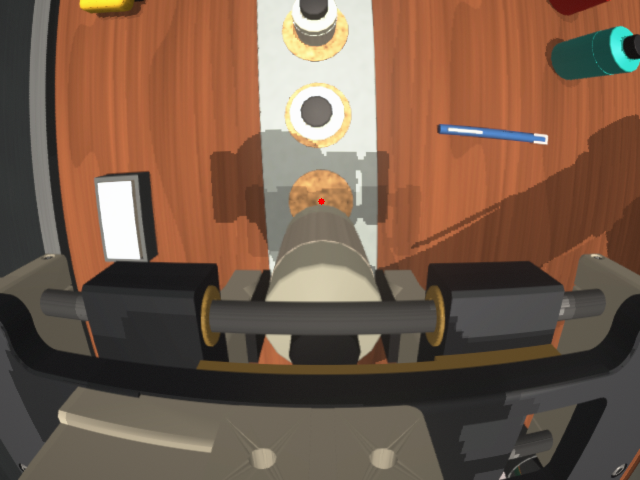

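The dot is on the centre of coaster a (321,201), and medium is centred on b. I'll lower the large bottle.

Call:
move_arm([
  [0,0,-28,0,0,0],
  [0,0,-30,0,0,0],
  [0,0,-30,0,0,0],
  [0,0,-28,0,0,0],
  [0,0,-15,0,0,0],
])

```text
t: 26.75
eef_pos: [0.6306, 0.0851, 0.2804]
ee_rot: [3.138, -0.001, -1.573]
force: [-0.3, -0.6, -2.9]
width: 0.0473
```

Call:
move_arm([
  [0,0,-6,0,0,0],
  [0,0,-4,0,0,0],
  [0,0,-2,0,0,0],
  [0,0,-1,0,0,0],
  [0,0,0,0,0,0],
])

```text
t: 27.17
eef_pos: [0.6322, 0.0857, 0.272]
ee_rot: [-3.14, 0.001, -1.572]
force: [0.5, -0.1, -2.2]
width: 0.0476
```

Call:
move_arm([
  [0,0,-0.5,0,0,0],
  [0,0,0,0,0,0],
  [0,0,0,0,0,0],
  [0,0,0,0,0,0],
  [0,0,0,0,0,0],
])

```text
t: 27.58
eef_pos: [0.6319, 0.0855, 0.2707]
ee_rot: [-3.141, 0.0, -1.572]
force: [-0.3, -0.2, -2.8]
width: 0.0474
```

Call:
move_arm([
  [0,0,-0.8,0,0,0],
  [0,0,0,0,0,0],
  [0,0,0,0,0,0],
  [0,0,0,0,0,0],
  [0,0,0,0,0,0],
])

```text
t: 28.0
eef_pos: [0.6321, 0.0856, 0.2704]
ee_rot: [-3.14, 0.0, -1.572]
force: [-1.4, 0.0, 5.0]
width: 0.0473
```

Contact (force +5 N). I'll release, lift and back away.

Call:
move_arm([
  [0,0,0,0,0,0],
  [0,0,0,0,0,0],
  [0,0,0,0,0,0],
  [0,0,0,0,0,0],
  [0,0,0,0,0,0],
], claw=0)

```text
t: 28.42
eef_pos: [0.6318, 0.0856, 0.2693]
ee_rot: [3.141, -0.0, -1.572]
force: [0.5, -0.5, -0.4]
width: 0.0753
```

Call:
move_arm([
  [0,0,0,0,0,0],
  [0,0,0,0,0,0],
  [0,0,0,0,0,0],
  [0,0,5,0,0,0],
  [0,0,10,0,0,0],
])

```text
t: 28.83
eef_pos: [0.6314, 0.0854, 0.2839]
ee_rot: [3.139, -0.001, -1.573]
force: [-1.0, -1.1, 0.0]
width: 0.0876
```

Call:
move_arm([
  [0,0,25,0,0,0],
  [0,0,30,0,0,0],
  [0,0,30,0,0,0],
  [0,0,30,0,0,0],
  [0,0,20,0,0,0],
])

```text
t: 29.25
eef_pos: [0.6319, 0.0853, 0.4243]
ee_rot: [-3.137, 0.001, -1.572]
force: [0.9, 0.4, 0.4]
width: 0.0877
```

Call:
move_arm([
  [-10,15,0,0,0,0],
  [-17,30,0,0,0,0],
  [-17,34,0,0,0,0],
  [-17,34,0,0,0,0],
  [-17,34,0,0,0,0],
])

```text
t: 29.67
eef_pos: [0.5528, 0.2334, 0.421]
ee_rot: [-3.14, 0.001, -1.573]
force: [-0.2, 0.9, 0.3]
width: 0.0879
```

Call:
move_arm([
  [-17,34,0,0,0,0],
  [-17,30,0,0,0,0],
  [-10,15,0,0,0,0],
  [0,0,0,0,0,0],
  [0,0,0,0,0,0],
])

```text
t: 30.08
eef_pos: [0.5091, 0.3124, 0.4206]
ee_rot: [-3.141, 0.001, -1.57]
force: [0.4, -0.3, 0.1]
width: 0.0874
```

Run:
```python
from h import *
import cv2
np.set_printoptions(precision=4,suppress=True)
s=arm.get_state(); print(s['t'],s['eef_pos'])
a=arm.grab_frame('top')[:,:,::-1]; b=arm.grab_frame('scene')[:,:,::-1]
g=a.max(2); im=np.ascontiguousarray(a)
for nm,c,h in [('mini',(.64,-.1842),.075),('small',(.6373,-.0943),.098),('med',(.6347,-.0043),.123),('large',(.632,.0857),.149)]:
    cal=arm.calibration('top');K=np.array(cal['intrinsics']);q=np.linalg.inv(np.array(cal['T']))@[*c,h,1]
    u,v=int(round(K[0,2]-K[0,0]*q[0]/q[2])),int(round(K[1,2]+K[1,1]*q[1]/q[2]))
    w=g[v-14:v+15,u-14:u+15]; n,l,st,cc=cv2.connectedComponentsWithStats((w<70).astype(np.uint8)); j=l[14,14]
    p=cc[j]+[u-14,v-14]; print(nm,st[j,4],'cap-coaster mm',(at_z('top',p,h)[:2]-c)*1000)
cv2.imwrite('pics/fin.png',np.hstack([cv2.resize(im[110:250,160:520],(800,311))[:, :400],cv2.resize(im[110:250,160:520],(800,311))[:,400:]])); 
cv2.imwrite('pics/fin.png',np.vstack([cv2.resize(im[120:230,160:520],(800,244)),cv2.resize(b[180:380,170:470],(480,320))[:, :].copy() if 0 else cv2.copyMakeBorder(cv2.resize(b[180:380,170:470],(480,320)),0,0,0,320,cv2.BORDER_CONSTANT)]))
```

```text
30.0833 [0.5091 0.3124 0.4206]
mini 750 cap-coaster mm [0.3564 0.0058]
small 773 cap-coaster mm [0.9193 0.2398]
med 770 cap-coaster mm [0.2794 0.5906]
large 750 cap-coaster mm [0.8953 0.9656]
```

View pics/fin.png

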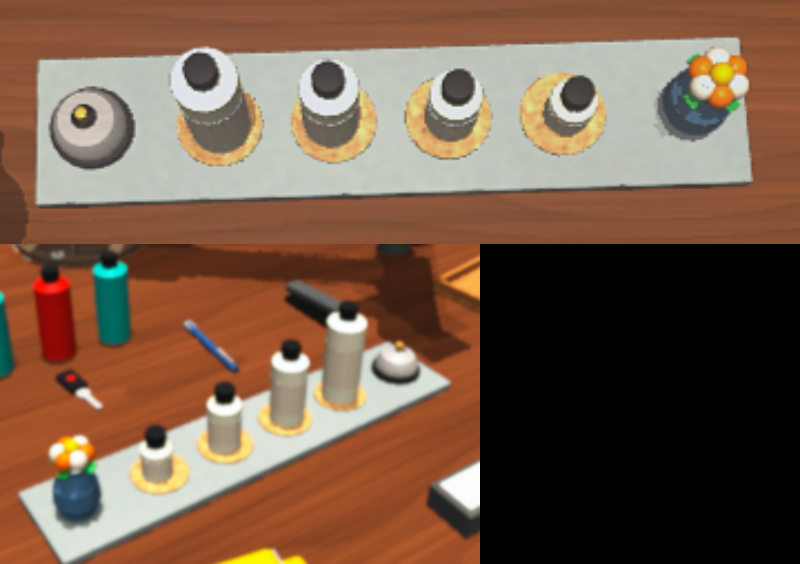

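The picture shows all four upright in order on their coasters. My cap numbers aren't valid, though: the component areas (about 750 px) show I measured the background. I'll redo that check properly.

Run:
```python
from h import *
import cv2
np.set_printoptions(precision=1,suppress=True)
a=arm.grab_frame('top'); g=a.max(2); cal=arm.calibration('top');K=np.array(cal['intrinsics'])
for nm,c,h in [('mini',(.64,-.1842),.075),('small',(.6373,-.0943),.098),('med',(.6347,-.0043),.123),('large',(.632,.0857),.149)]:
    q=np.linalg.inv(np.array(cal['T']))@[*c,h,1]
    u,v=int(round(K[0,2]-K[0,0]*q[0]/q[2])),int(round(K[1,2]+K[1,1]*q[1]/q[2]))
    w=g[v-14:v+15,u-14:u+15]; n,l,st,cc=cv2.connectedComponentsWithStats((w<95).astype(np.uint8),connectivity=4)
    j=1+np.argmin([np.hypot(*(cc[i]-14))+(99 if st[i,4]<60 else 0) for i in range(1,n)]); p=cc[j]+[u-14,v-14]
    print(nm,w[14,14],st[j],'cap-coaster mm',(at_z('top',p,h)[:2]-c)*1000)
for th,z in [('bottle_mini_mid',.045),('bottle_small_mid',.0565),('bottle_medium_mid',.069),('bottle_large_mid',.082)]:
    print(th,[at_z('top',d['xy'],z)[:2]*1000 for d in arm.spot_point(th,'top')])
```

```text
mini 72 [  7   8  15  16 179] cap-coaster mm [-3.  -0.5]
small 74 [  8   8  14  17 186] cap-coaster mm [-2.8 -0.5]
med 76 [  6   8  15  17 190] cap-coaster mm [-2.7  2.3]
large 73 [  8   8  16  17 212] cap-coaster mm [-2.7 -2.3]
bottle_mini_mid [array([ 642.8, -180.2])]
bottle_small_mid [array([ 633.4, -101.1])]
bottle_medium_mid [array([640.7,  -2.3])]
bottle_large_mid [array([639.2,  91.2]), array([ 326. , -260.9]), array([ 333.4, -180.4]), array([336.7, -92.5]), array([609.5, 170. ]), array([613.8,  -7.8])]
```

All caps are within about 3.5 mm of the coaster centres. Handing in.

```bash
python3 -c "
from station import arm
print(arm.job_done(), arm.get_state()['t'])"
```

```text
the job is handed in; nothing more can be done
the job is handed in; nothing more can be done
```

The four white bottles now stand upright, one on each coaster, getting taller from the vase to the bell: mini on d, small on c, medium on b and large on a. I handed the job in at about 30 s of robot time with the arm clear of everything. The teal and red look-alikes were not touched.

**Final check:** the last pictures show all four upright and in order. Measured from the top camera, each cap is within about 3.6 mm of its coaster's centre. Most of that is probably measuring bias, because the cap's side also shows in the picture.

**Checks that failed or disagreed:**
- My first cap measurements, both at the start and at the end, had picked up the background instead of the caps. I threw out the final result and repeated it correctly. The early positions held up because every projected dot landed on its cap in the wrist views.
- The network's points in the top view differ from the coaster centres by 5 to 9 mm. I put that down to its noise, since the pictures and cap measurements agree with each other.

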